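# Seat the purge-gas valve, then crack it open half a turn past its slack

### The arm

A 7-joint arm with a two-finger parallel gripper is mounted at the origin on the work surface. World frame = base frame: x ahead of the robot, y to its left, z up, the work surface at z = 0. Lengths are in m, angles in rad, forces in N, time in s.
With the tool pointing down it reaches from about 0.35 to 0.9 m from the base axis. Payload 7.2 kg.
Tool frame: the origin (TCP) lies on the centre line of the jaws, within the pads' length; the fingertips stand 22 mm ahead of it and the grasp point (between the pads) lies 3 mm ahead of it (arm.nose_length is the distance from the TCP to the fingertips, in m); z points along the fingers, y is the line along which they close (so a half turn about z gives the same grasp; the last joint's range is limited). The gripper opens to 88 mm and grips with 3 to 60 N. Pads are 20 mm wide; open, the fingers measure 115 mm over their backs; the gripper's body (75 mm by 178 mm) begins 61 mm behind the grasp point.
Start: joints at [-1.233, 0.411, -0.013, 1.596, 0.006, 1.134, -0.082], TCP at [0.247, 0.574, 0.245] pointing down, gripper open.
Joint ranges: [-2.95, 2.95], [-0.29, 1.99], [-1.47, 1.44], [0.14, 2.54], [-1.03, 4.17], [0.13, 1.85], [-2.86, 2.86]. Speed limits (rad/s): [2.39, 2.39, 3.01, 3.01, 3.14, 3.14, 3.14].

### API

Orientations are given as a unit quaternion [x, y, z, w].
In Python, from workcell import arm, vision gives the robot as it stands.
- The arm moves only by the tool drive_tool, never from a script. Its arguments are lists of equal length, an entry for each row: "delta_pos": the shift along the tool's x, y, z in cm, a list of three; "angular": the turn, a rotation vector about the tool's x, y, z in degrees, a list of three. In form: {"delta_pos": [[tx, ty, tz], ...], "angular": [[rx, ry, rz], ...]}. A call has exactly 5 rows; each row shifts and turns the commanded pose from where the row before left it, along the tool's axes as they then stand; what a row does not reach is not made up. A row lasts 1/10 s, in which the tool goes at most 50 mm and 8.59 degrees, less where a joint would pass 70% of its speed; a pose out of reach is approached as far as the arm can. A call is refused whole if a number of a shift passes 5 or a number of a turn 8.59, either way. A call with a gripper value outside its range is refused whole. "claw" is the finger opening in cm, from 0 to 8.78, set as the call begins (left out, the last holds). The fingers move at their own pace and stop on an object; "squeeze" is the grip in N (left out, the last holds). Time passes only in rows, so rows that do not move let the fingers close, or fill a call up. It gives the time, the measured TCP pose, the force, the opening and the grip force at its end, in the units of the state.
- arm.get_obs(): the state, without advancing time (a new reading comes with each control period).
- vision.camera(name): name is "scene" or "side" or "wrist"; returns a dict with "color" (384x512x3 uint8, blue, green, red), "fovy" (degrees; the focal length in pixels is half the picture's height over the tangent of half this angle, whatever the lens; pixels are square), "cx", "cy" (the principal point, pixels), "k1" (the pictures are not rectified: a ray, as slopes to the right and down, at radius r is drawn at 1 + k1 r^2 times it, then the intrinsics apply), "extrinsics" (4x4, takes a point from world to camera coordinates); the wrist camera has in their place "tool_from_camera" (4x4, takes a point from camera to tool coordinates, whose origin is the TCP and whose axes are the flange's). Camera axes: x right, y down, z forward; pixel columns grow to the right and rows downward; lengths in m; the calibration is good to about 2 mm. A picture is of the moment at which its call begins: read the wrist's pose just before it. There is no depth.
- arm.sign_off(): hands the job in; it is judged then, once.
Trained networks look in the newest picture that a camera, given by its name, has taken for a name from the list of things; names that differ only in an ending like _2 or _b are one class to them, and where a whole thing is asked for, a point or a joint stands for the part that bears it (a point fixed in the world has none). Each returns a list of dicts, best first, with "conf" (0 to 1); they miss things now and then, are a little off and sometimes report something else, mostly with a low value. They report only what shows in the picture. A call takes as long as a camera call.
- vision.cut_out(name, camera): "pixels" (384x512 bool, what is visible of it) and "box" ([left, top, right, bottom] in pixels, round what is visible of it).
- vision.tip_of(name, camera): "position" ([column, row] in pixels: a listed point, or the origin of a listed thing).
The state is a dict: "t": time; "qpos": joint angles; "qd": joint speeds; "tau": joint torques, N m; "ee_pos": TCP position; "tool_rot": TCP orientation; "wrist_force": force on the tool from outside, world axes, zero at the start; "torque": the same for the moment, N m; "opening": finger opening in m; "grasp_force": force on a finger pad.
Only numpy, scipy, OpenCV 4.12 (cv2) and the standard library are available. Lean on these libraries where they do the work, as an engineer would, in place of code of your own. Each camera call takes 0.05 s, during which the arm holds its last target. There are 200 camera calls.

### The job

Turn the purge-gas valve's red handwheel clockwise until the valve is gently but firmly seated, without overtightening it. Then reset it to a half turn open: turn the wheel back anticlockwise, take up the free play of the worn wheel first, and count half a turn only from where the wheel bites and the stem begins to rise. Let go of the wheel and leave the meter, spool and screwdriver where they are.

Things in the scene. Friction and masses are not known exactly. Their poses are not given: they have to be found in the camera images.
- valve: brass gate valve, upright on an aluminium plate 130 x 150 x 10 mm fixed to the bench, copper pipe stubs reaching 128 mm out along its +y and -y. Origin: centre of the plate's underside; z is the vertical wheel axis. It starts 0.2 to 0.7 of a turn open. Anticlockwise from above opens: the stem rises 4 mm per turn of the screw; clockwise closes. The screw stays where it is left
- wheel_center (a point): centre of the red three-spoke handwheel, on its axis, 136 mm above the bench, in the rim's mid-plane; does not turn. Rim circle radius 55 mm, bar 12 mm thick, hub radius 15 mm. The wheel is worn: each time its direction is reversed it turns freely by 0.9 to 1.65 rad (it differs each time the job is set up) before it bites on the screw; it starts anywhere in that free play
- knob_mid (a point): middle of the black spinner handle standing on the rim, 55 mm from the axis: upright round grip, 18 mm diameter, 42 mm tall, foot 10 mm and top 52 mm above the rim's mid-plane; this point is 36 mm above it (172 mm above the bench). Goes round with the wheel, spins freely on its own axis. Push needed along the rim here: under 1 N in the free play, 5 to 6 N to keep the biting screw turning
- stem (a joint): height in m of the steel stem (yellow tip, 12 mm thick, rising through the hub; tip 16 mm above the rim's mid-plane at 0). 0: valve screwed home to its seat; 0.002: half a turn open, from the first rise of the stem
- gland (a joint): squeeze of the seal inside the valve, in m: 0 free, negative when squeezed; out of sight and tiny. With the stem home the push at the handle rises from 6 N by 55 N per rad of wheel: seated from 9.5 N (-0.00004), overtightened above 19 N (-0.00016); 12 to 15 N is right. Backing off, the seal first turns the wheel back as far
- meter: loose yellow multimeter lying flat, 80 x 130 x 32 mm (dial to 39 mm), origin at the centre of its underside
- spool: loose aluminium solder spool standing on end, 56 mm in diameter, 40 mm tall, origin at the centre of its underside
- driver: loose screwdriver about 150 mm long lying on the bench, its length along its x axis

How it is judged:
By the outcome, as a careful person would: the job done as asked, in the order asked, and still so for the second after the job is handed in, with the robot touching nothing.
It also fails if it takes over 72 s, if anything falls off the work surface, if the arm or the gripper's body presses on something with over 40 N, if the wrist force passes 120 N, or if a joint passes its speed limit or range.

## Working session

There is one attempt and no reset: what is moved stays moved. The work goes in short steps, Python scripts to look and compute and a tool call to move; the robot and the scene stay as the last step left them, time stands still between calls to the robot, and variables do not carry over. Pictures are saved under pics/ and viewed, at most 10 in all, crops included, and the job is handed in when it is done.

Besides the shell and the picture viewer there is one more tool, called after ">>>" as a command line: name --argument value ..., lists and objects as JSON in quotes. drive_tool: Moves the arm, as the interface text tells. Its arguments: {"type":"object","properties":{"delta_pos":{"type":"array"},"angular":{"type":"array"},"claw":{"type":"number"},"squeeze":{"type":"number"}},"required":["delta_pos","angular"]}

```bash
mkdir -p pics
cat > h.py <<'E'
import numpy as np, cv2
from workcell import arm, vision
from scipy.spatial.transform import Rotation as R
def ray(c,px,E=None):
    f=192/np.tan(np.radians(c["fovy"])/2)
    d=np.array([(px[0]-c["cx"])/f,(px[1]-c["cy"])/f]); u=d.copy()
    for _ in range(20): u=d/(1+c["k1"]*(u@u))
    E=c["extrinsics"] if E is None else E
    Rm,t=E[:3,:3],E[:3,3]
    return -Rm.T@t, Rm.T@np.array([u[0],u[1],1])
def atz(c,px,z,E=None):
    o,d=ray(c,px,E); return o+d*(z-o[2])/d[2]
def wristE(c,o):
    T=np.eye(4);T[:3,:3]=R.from_quat(o["tool_rot"]).as_matrix();T[:3,3]=o["ee_pos"]
    return np.linalg.inv(T@c["tool_from_camera"])
E
python3 - <<'E'
from h import *
o=arm.get_obs();print({k:np.round(v,3) for k,v in o.items()}, arm.nose_length)
ims=[]
for n in ["scene","side"]:
    c=vision.camera(n);ims.append(c["color"]);cv2.imwrite(f"pics/{n}0.png",c["color"])
    for p,z in [("wheel_center",.136),("knob_mid",.172),("valve",0),("meter",0),("spool",0),("driver",0.01)]:
        r=vision.tip_of(p,n)
        for q in r[:2]: print(n,p,round(q["conf"],2),np.round(q["position"],1),np.round(atz(c,q["position"],z),4))
cv2.imwrite("pics/both0.png",cv2.resize(np.vstack(ims),(400*1,600)))
E
```

```text
{'t': np.float64(0.0), 'qpos': array([-1.233,  0.412, -0.013,  1.597,  0.006,  1.134, -0.082]), 'qd': array([-0.001,  0.   ,  0.002, -0.001,  0.   ,  0.   ,  0.   ]), 'tau': array([-1.0000e-03, -5.8795e+01,  6.4100e-01, -2.9109e+01, -5.4000e-02,
        1.8000e-02,  0.0000e+00]), 'ee_pos': array([0.247, 0.574, 0.244]), 'tool_rot': array([ 0.201,  0.979, -0.001, -0.   ]), 'wrist_force': array([-0.074, -0.015,  0.09 ]), 'torque': array([-0.035, -0.031, -0.001]), 'grasp_force': np.float64(0.0), 'opening': np.float64(0.088)} 0.022
scene wheel_center 0.87 [245.8 158.5] [0.5336 0.0272 0.136 ]
scene knob_mid 0.6 [259.3 130. ] [0.493  0.0626 0.172 ]
scene knob_mid 0.34 [225.1 137.7] [ 0.5004 -0.0091  0.172 ]
scene valve 0.7 [245.4 187.5] [0.5255 0.0251 0.    ]
scene meter 0.67 [236.3 253. ] [ 0.6841 -0.0214  0.    ]
scene spool 0.96 [282.1 149. ] [0.4298 0.1366 0.    ]
scene driver 0.71 [226.6 139.6] [ 3.828e-01 -2.000e-04  1.000e-02]
side wheel_center 0.6 [244.7 196.7] [0.5386 0.0285 0.136 ]
side knob_mid 0.69 [224.  173.4] [0.4955 0.0648 0.172 ]
side knob_mid 0.62 [243.3 235.7] [ 0.5289 -0.1097  0.172 ]
side valve 0.8 [243.1 237. ] [0.5363 0.0292 0.    ]
side valve 0.47 [169.8 250.6] [ 0.3664 -0.0047  0.    ]
side meter 0.83 [307.7 250. ] [ 0.6835 -0.0159  0.    ]
side spool 0.84 [201.3 206.1] [0.4364 0.1332 0.    ]
side driver 0.92 [170.2 248.7] [ 0.3686 -0.0071  0.01  ]
```

View pics/scene0.png

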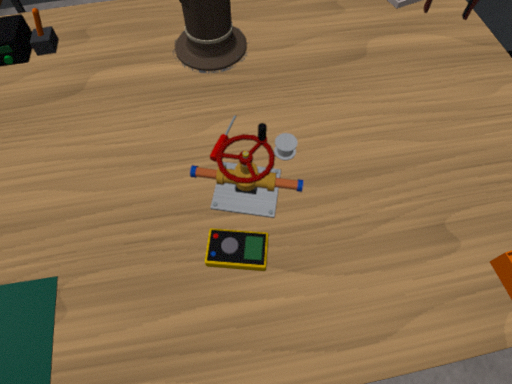

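View pics/side0.png

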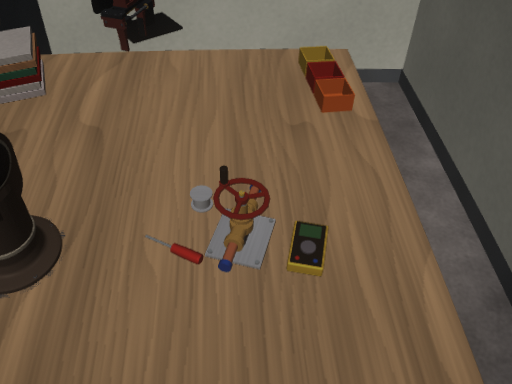

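The wheel centre is at about (245,158) in scene and (242,197) in side. The knob is at (262,131) and (224,174), and the network agrees. Moving to above the knob.

```bash
cat >> h.py <<'E'
def rows(p,steps,yaw0,dyaw):
    # world steps (m) and yaw steps (deg) -> tool rows
    th=yaw0;out=[];an=[]
    for s,dy in zip(steps,dyaw):
        a=np.radians(th);X=np.array([np.cos(a),np.sin(a),0]);Y=np.array([np.sin(a),-np.cos(a),0])
        out.append([round(100*float(X@s),2),round(100*float(Y@s),2),round(-100*s[2],2)]);an.append([0,0,round(-dy,2)]);th+=dy
    return out,an
E
python3 - <<'E'
from h import *
o=arm.get_obs();M=R.from_quat(o["tool_rot"]).as_matrix();yaw=np.degrees(np.arctan2(M[1,0],M[0,0]))%360
t=np.array([.494,.064,.28]);d=t-o["ee_pos"];n=15
print(yaw,M.round(3));dy=[(180-yaw)/5]*5+[0]*10
r=rows(0,[d/n]*n,yaw,dy)
for i in range(0,15,5):print(r[0][i:i+5],r[1][i:i+5])
E
```

```text
156.75196311172837 [[-0.919  0.395  0.   ]
 [ 0.395  0.919  0.   ]
 [-0.     0.    -1.   ]]
[[-2.86, -2.47, np.float64(-0.24)], [-2.65, -2.7, np.float64(-0.24)], [-2.42, -2.9, np.float64(-0.24)], [-2.18, -3.09, np.float64(-0.24)], [-1.92, -3.26, np.float64(-0.24)]] [[0, 0, np.float64(-4.65)], [0, 0, np.float64(-4.65)], [0, 0, np.float64(-4.65)], [0, 0, np.float64(-4.65)], [0, 0, np.float64(-4.65)]]
[[-1.65, -3.4, np.float64(-0.24)], [-1.65, -3.4, np.float64(-0.24)], [-1.65, -3.4, np.float64(-0.24)], [-1.65, -3.4, np.float64(-0.24)], [-1.65, -3.4, np.float64(-0.24)]] [[0, 0, 0], [0, 0, 0], [0, 0, 0], [0, 0, 0], [0, 0, 0]]
[[-1.65, -3.4, np.float64(-0.24)], [-1.65, -3.4, np.float64(-0.24)], [-1.65, -3.4, np.float64(-0.24)], [-1.65, -3.4, np.float64(-0.24)], [-1.65, -3.4, np.float64(-0.24)]] [[0, 0, 0], [0, 0, 0], [0, 0, 0], [0, 0, 0], [0, 0, 0]]
```

>>> drive_tool --delta_pos '[[-2.86, -2.47, -0.24], [-2.65, -2.7, -0.24], [-2.42, -2.9, -0.24], [-2.18, -3.09, -0.24], [-1.92, -3.26, -0.24]]' --angular '[[0, 0, -4.65], [0, 0, -4.65], [0, 0, -4.65], [0, 0, -4.65], [0, 0, -4.65]]' --claw 5 --squeeze 30

```text
t: 1.2
ee_pos: [0.3298, 0.4028, 0.2569]
tool_rot: [-0.002, 1.0, 0.0, 0.0]
wrist_force: [0.6, 0.2, 0.3]
opening: 0.0515
grasp_force: 0.0
```

>>> drive_tool --delta_pos '[[-1.65, -3.4, -0.24], [-1.65, -3.4, -0.24], [-1.65, -3.4, -0.24], [-1.65, -3.4, -0.24], [-1.65, -3.4, -0.24]]' --angular '[[0, 0, 0], [0, 0, 0], [0, 0, 0], [0, 0, 0], [0, 0, 0]]'

```text
t: 1.7
ee_pos: [0.4123, 0.2327, 0.2691]
tool_rot: [-0.0, 1.0, 0.0, 0.0]
wrist_force: [0.3, 0.2, 0.2]
opening: 0.0501
grasp_force: 0.0
```

>>> drive_tool --delta_pos '[[-1.65, -3.4, -0.24], [-1.65, -3.4, -0.24], [-1.65, -3.4, -0.24], [-1.65, -3.4, -0.24], [-1.65, -3.4, -0.24]]' --angular '[[0, 0, 0], [0, 0, 0], [0, 0, 0], [0, 0, 0], [0, 0, 0]]'

```text
t: 2.2
ee_pos: [0.4948, 0.0627, 0.2811]
tool_rot: [-0.0, 1.0, 0.0, 0.0]
wrist_force: [0.1, 0.4, -0.2]
opening: 0.05
grasp_force: 0.0
```

Run:
```python
from h import *
o=arm.get_obs();print({k:np.round(v,4) for k,v in o.items()})
c=vision.camera("wrist");E=wristE(c,o);cv2.imwrite("pics/w1.png",c["color"])
for p,z in [("wheel_center",.136),("knob_mid",.172),("valve",0)]:
    for q in vision.tip_of(p,"wrist")[:2]: print(p,round(q["conf"],2),np.round(q["position"],1),np.round(atz(c,q["position"],z,E),4))
```

```text
{'t': np.float64(2.2), 'qpos': array([-0.4495,  0.1575,  0.2584,  1.8609, -0.0446,  1.128 ,  1.3958]), 'qd': array([ 0.5113,  0.1838,  0.3104, -0.2545, -0.0958,  0.0879,  0.8466]), 'tau': array([ -2.6937, -41.2021,   1.0214, -27.3959,   0.264 ,   0.0989,
        -1.4006]), 'ee_pos': array([0.4948, 0.0627, 0.2811]), 'tool_rot': array([-0.e+00,  1.e+00,  2.e-04,  3.e-04]), 'wrist_force': array([ 0.0792,  0.3543, -0.2441]), 'torque': array([ 0.0718,  0.005 , -0.07  ]), 'grasp_force': np.float64(0.0), 'opening': np.float64(0.05)}
wheel_center 0.76 [216.  215.1] [0.5298 0.023  0.136 ]
knob_mid 0.96 [260.2 190.6] [0.4911 0.0686 0.172 ]
valve 0.89 [229.7 178.4] [0.5272 0.0267 0.    ]
```

View pics/w1.png

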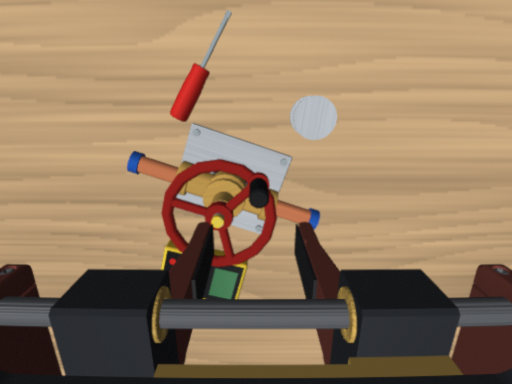

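The wrist view shows the wheel hub and yellow tip near (217,219) and the knob near (260,190). I'll take one more reading now the arm has settled, and fit the rim.

Run:
```python
from h import *
from scipy.optimize import least_squares
C=[];K=[]
for n in ["wrist","scene","side"]:
    o=arm.get_obs();c=vision.camera(n);E=wristE(c,o) if n=="wrist" else c["extrinsics"]
    for p,z in [("wheel_center",.136),("knob_mid",.172)]:
        for q in vision.tip_of(p,n)[:1]: print(n,p,round(q["conf"],2),np.round(q["position"],1),np.round(atz(c,q["position"],z,E),4))
    im=c["color"].astype(int);b,g,r=im[...,0],im[...,1],im[...,2]
    m=(r>70)&(g<0.35*r)&(b<0.35*r)
    ys,xs=np.nonzero(m)
    P=np.array([atz(c,(x,y),.136,E)[:2] for x,y in zip(xs,ys)])
    c0=np.array([.535,.027])
    for _ in range(8):
        d=np.hypot(*(P-c0).T);s=P[(d>.044)&(d<.066)]
        c0=least_squares(lambda v:np.hypot(*(s-v).T)-.055,c0,loss="soft_l1",f_scale=.004).x
    print(n,"rim fit",c0.round(4),len(s),np.hypot(*(s-c0).T).mean().round(4))
print(arm.get_obs()["ee_pos"],arm.get_obs()["qd"].round(3))
```

```text
wrist wheel_center 0.58 [216.3 216.4] [0.5305 0.0242 0.136 ]
wrist knob_mid 0.71 [260.2 194.3] [0.494  0.0696 0.172 ]
wrist rim fit [0.5303 0.0262] 2635 0.0545
scene wheel_center 0.66 [246.8 158.7] [0.5344 0.0291 0.136 ]
scene knob_mid 0.45 [258.9 127.7] [0.4869 0.0629 0.172 ]
scene rim fit [0.5296 0.0249] 773 0.0553
side wheel_center 0.85 [240.  193.4] [0.5289 0.0389 0.136 ]
side knob_mid 0.46 [224.1 172.7] [0.4957 0.067  0.172 ]
side rim fit [0.5305 0.0268] 548 0.0543
[0.49412212 0.06468931 0.28065217] [ 0.003  0.001  0.004 -0.    -0.001  0.002  0.002]
```

>>> drive_tool --delta_pos '[[0.1, 0.25, 2], [0, 0, 2.6], [0, 0, 2], [0, 0, 2], [0, 0, 2]]' --angular '[[0, 0, 0], [0, 0, 0], [0, 0, 0], [0, 0, 0], [0, 0, 0]]'

```text
t: 3.35
ee_pos: [0.4932, 0.0669, 0.1739]
tool_rot: [-0.0, 1.0, 0.0, 0.0]
wrist_force: [-0.1, -0.0, 0.4]
opening: 0.0499
grasp_force: 0.0
```

>>> drive_tool --delta_pos '[[0, 0, 0], [0, 0, 0], [0, 0, 0], [0, 0, 0], [0, 0, 0]]' --angular '[[0, 0, 0], [0, 0, 0], [0, 0, 0], [0, 0, 0], [0, 0, 0]]' --claw 0

```text
t: 3.85
ee_pos: [0.4938, 0.0668, 0.1755]
tool_rot: [-0.0, 1.0, 0.0, 0.001]
wrist_force: [-0.0, -0.1, 0.8]
opening: 0.0172
grasp_force: 30.0
```

Run:
```python
from h import *
c=vision.camera("wrist");cv2.imwrite("pics/w2.png",c["color"])
o=arm.get_obs();print({k:np.round(v,4) for k,v in o.items()})
```

```text
{'t': np.float64(3.9), 'qpos': array([-0.4348,  0.2733,  0.2435,  1.9925, -0.0846,  0.8837,  1.4245]), 'qd': array([-0.0014,  0.0025, -0.0001,  0.0001,  0.0011, -0.0003, -0.0013]), 'tau': array([ 1.25100e-01, -4.22776e+01,  2.50010e+00, -2.39970e+01,
        3.49000e-02,  8.04000e-02,  2.00000e-04]), 'ee_pos': array([0.4937, 0.0668, 0.1754]), 'tool_rot': array([-0.e+00,  1.e+00,  3.e-04,  7.e-04]), 'wrist_force': array([0.211 , 0.662 , 2.0635]), 'torque': array([ 0.0125, -0.0238, -0.0655]), 'grasp_force': np.float64(30.0012), 'opening': np.float64(0.0171)}
```

View pics/w2.png

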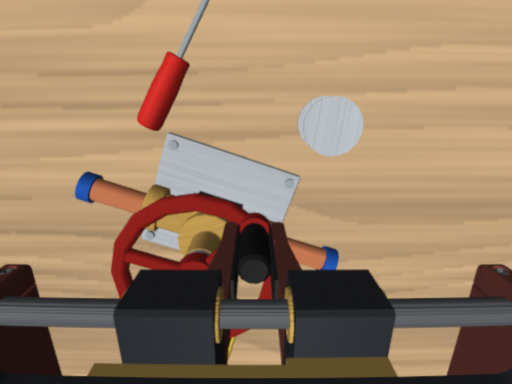

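```bash
cat >> h.py <<'E'
CT=np.array([.5303,.0262]);RAD=.0546
def arc(a0,step,n,C=CT,r=RAD,start=None):
    "tool rows [x,y,z] cm for going from angle a0 by n steps (deg) ; start=actual commanded xy"
    a=np.radians(a0+step*np.arange(n+1));P=C+r*np.c_[np.cos(a),np.sin(a)]
    if start is not None:P[0]=start
    D=np.diff(P,axis=0)*100
    return [[round(float(-d[0]),2),round(float(d[1]),2),0] for d in D]
def st():
    o=arm.get_obs();d=o["ee_pos"][:2]-CT;a=np.arctan2(d[1],d[0]);t=np.array([-np.sin(a),np.cos(a)]);f=o["wrist_force"][:2]
    print("t",round(float(o["t"]),2),"ang",np.degrees(a).round(2),"rad mm",(1000*np.hypot(*d)).round(2),"Ftan",(f@t).round(2),"Frad",(f@d/np.hypot(*d)).round(2),"z",o["ee_pos"][2].round(4),"grip",o["grasp_force"].round(1))
E
python3 -c "
from h import *
st()
print(arc(132,-6,5));print(arc(102,-6,5));print(arc(72,-6,5));print(arc(42,-6,5))"
```

```text
Traceback (most recent call last):
  File "h.py", line 32, in st
    print("t",round(float(o["t"]),2),"ang",np.degrees(a).round(2),"rad mm",(1000*np.hypot(*d)).round(2),"Ftan",(f@t).round(2),"Frad",(f@d/np.hypot(*d)).round(2),"z",o["ee_pos"][2].round(4),"grip",o["grasp_force"].round(1))
                                                                                                                                                                                                    ^^^^^^^^^^^^^^^^^^^^^^
AttributeError: 'float' object has no attribute 'round'
```

```bash
sed -i 's/o\["ee_pos"\]\[2\].round(4)/np.round(o["ee_pos"][2],4)/; s/o\["grasp_force"\].round(1)/np.round(o["grasp_force"],1)/' h.py
python3 -c "
from h import *
st()
print(arc(132,-6,5));print(arc(102,-6,5));print(arc(72,-6,5));print(arc(42,-6,5))"
```

```text
t 3.9 ang 131.99 rad mm 54.66 Ftan -0.6 Frad 0.35 z 0.1754 grip 30.0
[[-0.44, 0.36, 0], [-0.48, 0.31, 0], [-0.51, 0.26, 0], [-0.53, 0.2, 0], [-0.55, 0.15, 0]]
[[-0.56, 0.09, 0], [-0.57, 0.03, 0], [-0.57, -0.03, 0], [-0.56, -0.09, 0], [-0.55, -0.15, 0]]
[[-0.53, -0.2, 0], [-0.51, -0.26, 0], [-0.48, -0.31, 0], [-0.44, -0.36, 0], [-0.4, -0.4, 0]]
[[-0.36, -0.44, 0], [-0.31, -0.48, 0], [-0.26, -0.51, 0], [-0.2, -0.53, 0], [-0.15, -0.55, 0]]
```

>>> drive_tool --delta_pos '[[-0.44, 0.36, 0], [-0.48, 0.31, 0], [-0.51, 0.26, 0], [-0.53, 0.2, 0], [-0.55, 0.15, 0]]' --angular '[[0, 0, 0], [0, 0, 0], [0, 0, 0], [0, 0, 0], [0, 0, 0]]'

```text
t: 4.4
ee_pos: [0.5194, 0.0799, 0.175]
tool_rot: [-0.0, 1.0, 0.0, 0.001]
wrist_force: [0.0, -1.0, 6.7]
opening: 0.0172
grasp_force: 30.0
```

```bash
python3 -c "
from h import *
st()"
```

```text
t 4.4 ang 101.43 rad mm 54.83 Ftan 0.19 Frad -0.98 z 0.175 grip 30.0
```

>>> drive_tool --delta_pos '[[-0.56, 0.09, -0.05], [-0.57, 0.03, 0], [-0.57, -0.03, 0], [-0.56, -0.09, 0], [-0.55, -0.15, 0]]' --angular '[[0, 0, 0], [0, 0, 0], [0, 0, 0], [0, 0, 0], [0, 0, 0]]'

```text
t: 4.9
ee_pos: [0.5458, 0.079, 0.175]
tool_rot: [-0.0, 1.0, 0.0, -0.001]
wrist_force: [-5.5, 2.4, 6.9]
opening: 0.0169
grasp_force: 30.0
```

```bash
python3 -c "
from h import *
st();print(arc(72,-3,5))"
```

```text
t 4.9 ang 73.63 rad mm 54.98 Ftan 5.9 Frad 0.76 z 0.175 grip 30.0
[[-0.27, -0.1, 0], [-0.26, -0.11, 0], [-0.26, -0.12, 0], [-0.25, -0.14, 0], [-0.24, -0.15, 0]]
```

>>> drive_tool --delta_pos '[[-0.53, -0.2, 0], [-0.51, -0.26, 0], [-0.48, -0.31, 0], [-0.44, -0.36, 0], [-0.4, -0.4, 0]]' --angular '[[0, 0, 0], [0, 0, 0], [0, 0, 0], [0, 0, 0], [0, 0, 0]]'

```text
t: 5.4
ee_pos: [0.5699, 0.0646, 0.1751]
tool_rot: [-0.001, 1.0, 0.001, -0.001]
wrist_force: [-2.1, 3.9, 5.3]
opening: 0.0173
grasp_force: 30.0
```

```bash
python3 -c "
from h import *
st()
for a in range(42,-130,-12): print(a,arc(a,-2.4,5))"
```

```text
t 5.4 ang 44.12 rad mm 55.15 Ftan 4.29 Frad 1.2 z 0.1751 grip 30.0
42 [[-0.15, -0.17, 0], [-0.14, -0.18, 0], [-0.13, -0.19, 0], [-0.13, -0.19, 0], [-0.12, -0.2, 0]]
30 [[-0.11, -0.2, 0], [-0.1, -0.2, 0], [-0.09, -0.21, 0], [-0.08, -0.21, 0], [-0.08, -0.22, 0]]
18 [[-0.07, -0.22, 0], [-0.06, -0.22, 0], [-0.05, -0.22, 0], [-0.04, -0.23, 0], [-0.03, -0.23, 0]]
6 [[-0.02, -0.23, 0], [-0.01, -0.23, 0], [-0.0, -0.23, 0], [0.01, -0.23, 0], [0.02, -0.23, 0]]
-6 [[0.03, -0.23, 0], [0.04, -0.23, 0], [0.05, -0.22, 0], [0.06, -0.22, 0], [0.07, -0.22, 0]]
-18 [[0.08, -0.22, 0], [0.08, -0.21, 0], [0.09, -0.21, 0], [0.1, -0.2, 0], [0.11, -0.2, 0]]
-30 [[0.12, -0.2, 0], [0.13, -0.19, 0], [0.13, -0.19, 0], [0.14, -0.18, 0], [0.15, -0.17, 0]]
-42 [[0.16, -0.17, 0], [0.16, -0.16, 0], [0.17, -0.15, 0], [0.18, -0.15, 0], [0.18, -0.14, 0]]
-54 [[0.19, -0.13, 0], [0.19, -0.12, 0], [0.2, -0.11, 0], [0.2, -0.11, 0], [0.21, -0.1, 0]]
-66 [[0.21, -0.09, 0], [0.21, -0.08, 0], [0.22, -0.07, 0], [0.22, -0.06, 0], [0.22, -0.05, 0]]
-78 [[0.22, -0.04, 0], [0.23, -0.03, 0], [0.23, -0.02, 0], [0.23, -0.01, 0], [0.23, -0.0, 0]]
-90 [[0.23, 0.0, 0], [0.23, 0.01, 0], [0.23, 0.02, 0], [0.23, 0.03, 0], [0.22, 0.04, 0]]
-102 [[0.22, 0.05, 0], [0.22, 0.06, 0], [0.22, 0.07, 0], [0.21, 0.08, 0], [0.21, 0.09, 0]]
-114 [[0.21, 0.1, 0], [0.2, 0.11, 0], [0.2, 0.11, 0], [0.19, 0.12, 0], [0.19, 0.13, 0]]
-126 [[0.18, 0.14, 0], [0.18, 0.15, 0], [0.17, 0.15, 0], [0.16, 0.16, 0], [0.16, 0.17, 0]]
```

>>> drive_tool --delta_pos '[[-0.15, -0.17, 0], [-0.14, -0.18, 0], [-0.13, -0.19, 0], [-0.13, -0.19, 0], [-0.12, -0.2, 0]]' --angular '[[0, 0, 0], [0, 0, 0], [0, 0, 0], [0, 0, 0], [0, 0, 0]]'

```text
t: 5.9
ee_pos: [0.5769, 0.0557, 0.1752]
tool_rot: [-0.001, 1.0, 0.001, -0.0]
wrist_force: [-2.0, 5.2, 6.1]
opening: 0.0171
grasp_force: 30.0
```

>>> drive_tool --delta_pos '[[-0.11, -0.2, 0], [-0.1, -0.2, 0], [-0.09, -0.21, 0], [-0.08, -0.21, 0], [-0.08, -0.22, 0]]' --angular '[[0, 0, 0], [0, 0, 0], [0, 0, 0], [0, 0, 0], [0, 0, 0]]'

```text
t: 6.4
ee_pos: [0.582, 0.0455, 0.1753]
tool_rot: [-0.001, 1.0, 0.001, 0.0]
wrist_force: [0.6, 5.1, 4.4]
opening: 0.0175
grasp_force: 30.0
```

>>> drive_tool --delta_pos '[[-0.07, -0.22, 0], [-0.06, -0.22, 0], [-0.05, -0.22, 0], [-0.04, -0.23, 0], [-0.03, -0.23, 0]]' --angular '[[0, 0, 0], [0, 0, 0], [0, 0, 0], [0, 0, 0], [0, 0, 0]]'

```text
t: 6.9
ee_pos: [0.5849, 0.0343, 0.1754]
tool_rot: [-0.001, 1.0, 0.001, 0.001]
wrist_force: [1.3, 6.3, 4.3]
opening: 0.0174
grasp_force: 30.0
```

>>> drive_tool --delta_pos '[[-0.02, -0.23, 0], [-0.01, -0.23, 0], [0, -0.23, 0], [0.01, -0.23, 0], [0.02, -0.23, 0]]' --angular '[[0, 0, 0], [0, 0, 0], [0, 0, 0], [0, 0, 0], [0, 0, 0]]'

```text
t: 7.4
ee_pos: [0.5854, 0.0227, 0.1755]
tool_rot: [-0.001, 1.0, 0.001, 0.001]
wrist_force: [3.4, 5.4, 2.9]
opening: 0.017
grasp_force: 30.0
```

>>> drive_tool --delta_pos '[[0.02, -0.23, 0], [0.03, -0.23, 0], [0.04, -0.22, 0], [0.06, -0.22, 0], [0.07, -0.22, 0]]' --angular '[[0, 0, 0], [0, 0, 0], [0, 0, 0], [0, 0, 0], [0, 0, 0]]'

```text
t: 7.9
ee_pos: [0.5835, 0.0112, 0.1756]
tool_rot: [-0.001, 1.0, 0.001, 0.002]
wrist_force: [4.1, 4.2, 3.0]
opening: 0.0173
grasp_force: 30.0
```

>>> drive_tool --delta_pos '[[0.07, -0.22, 0], [0.08, -0.21, 0], [0.09, -0.21, 0], [0.1, -0.2, 0], [0.11, -0.2, 0]]' --angular '[[0, 0, 0], [0, 0, 0], [0, 0, 0], [0, 0, 0], [0, 0, 0]]'

```text
t: 8.4
ee_pos: [0.58, 0.0021, 0.1758]
tool_rot: [-0.001, 1.0, 0.002, 0.003]
wrist_force: [7.4, 7.7, 1.9]
opening: 0.0173
grasp_force: 30.0
```

>>> drive_tool --delta_pos '[[0.06, -0.1, 0], [0.06, -0.1, 0], [0.04, -0.06, 0], [0, 0, 0], [0, 0, 0]]' --angular '[[0, 0, 0], [0, 0, 0], [0, 0, 0], [0, 0, 0], [0, 0, 0]]'

```text
t: 8.9
ee_pos: [0.579, 0.0004, 0.176]
tool_rot: [-0.002, 1.0, 0.002, 0.003]
wrist_force: [7.8, 9.9, 0.9]
opening: 0.0172
grasp_force: 30.0
```

```bash
python3 -c "
from h import *
for _ in range(3): vision.camera('wrist'); st()"
```

```text
t 8.95 ang -27.87 rad mm 55.11 Ftan 12.59 Frad 2.45 z 0.176 grip 30.0
t 9.0 ang -27.88 rad mm 55.09 Ftan 11.94 Frad 2.34 z 0.176 grip 30.0
t 9.05 ang -27.89 rad mm 55.11 Ftan 11.24 Frad 2.31 z 0.176 grip 30.0
```

>>> drive_tool --delta_pos '[[0.04, -0.06, 0], [0.04, -0.07, 0], [0, 0, 0], [0, 0, 0], [0, 0, 0]]' --angular '[[0, 0, 0], [0, 0, 0], [0, 0, 0], [0, 0, 0], [0, 0, 0]]'

```text
t: 9.55
ee_pos: [0.5784, -0.0006, 0.176]
tool_rot: [-0.002, 1.0, 0.002, 0.004]
wrist_force: [7.5, 10.3, 0.5]
opening: 0.0174
grasp_force: 30.0
```

```bash
python3 -c "
from h import *
for _ in range(4): vision.camera('wrist'); st()
print(arc(-37,6,5,start=CT+.0546*np.array([np.cos(np.radians(-35.5)),np.sin(np.radians(-35.5))])))
for a in (-7,23,53,83,113,143,173,203): print(a,arc(a,6,5))"
```

```text
t 9.6 ang -29.06 rad mm 55.09 Ftan 13.05 Frad 2.31 z 0.176 grip 30.0
t 9.65 ang -29.11 rad mm 55.07 Ftan 13.34 Frad 3.39 z 0.176 grip 30.0
t 9.7 ang -29.07 rad mm 55.08 Ftan 13.61 Frad 1.62 z 0.176 grip 30.0
t 9.75 ang -29.07 rad mm 55.09 Ftan 12.88 Frad 2.21 z 0.176 grip 30.0
[[-0.24, 0.36, 0], [-0.27, 0.5, 0], [-0.21, 0.53, 0], [-0.16, 0.55, 0], [-0.1, 0.56, 0]]
-7 [[-0.04, 0.57, 0], [0.02, 0.57, 0], [0.08, 0.57, 0], [0.14, 0.55, 0], [0.2, 0.54, 0]]
23 [[0.25, 0.51, 0], [0.3, 0.48, 0], [0.35, 0.45, 0], [0.4, 0.41, 0], [0.44, 0.37, 0]]
53 [[0.47, 0.32, 0], [0.5, 0.27, 0], [0.53, 0.21, 0], [0.55, 0.16, 0], [0.56, 0.1, 0]]
83 [[0.57, 0.04, 0], [0.57, -0.02, 0], [0.57, -0.08, 0], [0.55, -0.14, 0], [0.54, -0.2, 0]]
113 [[0.51, -0.25, 0], [0.48, -0.3, 0], [0.45, -0.35, 0], [0.41, -0.4, 0], [0.37, -0.44, 0]]
143 [[0.32, -0.47, 0], [0.27, -0.5, 0], [0.21, -0.53, 0], [0.16, -0.55, 0], [0.1, -0.56, 0]]
173 [[0.04, -0.57, 0], [-0.02, -0.57, 0], [-0.08, -0.57, 0], [-0.14, -0.55, 0], [-0.2, -0.54, 0]]
203 [[-0.25, -0.51, 0], [-0.3, -0.48, 0], [-0.35, -0.45, 0], [-0.4, -0.41, 0], [-0.44, -0.37, 0]]
```

>>> drive_tool --delta_pos '[[-0.19, 0.31, 0], [-0.27, 0.5, 0], [-0.21, 0.53, 0], [-0.16, 0.55, 0], [-0.1, 0.56, 0]]' --angular '[[0, 0, 0], [0, 0, 0], [0, 0, 0], [0, 0, 0], [0, 0, 0]]'

```text
t: 10.25
ee_pos: [0.585, 0.019, 0.1754]
tool_rot: [0.0, 1.0, -0.0, 0.001]
wrist_force: [3.6, -0.9, 3.9]
opening: 0.0172
grasp_force: 30.0
```

```bash
python3 -c "
from h import *
st()
for a in range(23,80,6): print(a,arc(a,1.2,5))"
```

```text
t 10.25 ang -7.49 rad mm 55.21 Ftan -0.39 Frad 3.64 z 0.1754 grip 30.0
23 [[0.05, 0.1, 0], [0.05, 0.1, 0], [0.05, 0.1, 0], [0.05, 0.1, 0], [0.05, 0.1, 0]]
29 [[0.06, 0.1, 0], [0.06, 0.1, 0], [0.06, 0.1, 0], [0.06, 0.1, 0], [0.06, 0.09, 0]]
35 [[0.07, 0.09, 0], [0.07, 0.09, 0], [0.07, 0.09, 0], [0.07, 0.09, 0], [0.07, 0.09, 0]]
41 [[0.08, 0.09, 0], [0.08, 0.08, 0], [0.08, 0.08, 0], [0.08, 0.08, 0], [0.08, 0.08, 0]]
47 [[0.08, 0.08, 0], [0.09, 0.08, 0], [0.09, 0.07, 0], [0.09, 0.07, 0], [0.09, 0.07, 0]]
53 [[0.09, 0.07, 0], [0.09, 0.07, 0], [0.09, 0.06, 0], [0.1, 0.06, 0], [0.1, 0.06, 0]]
59 [[0.1, 0.06, 0], [0.1, 0.06, 0], [0.1, 0.05, 0], [0.1, 0.05, 0], [0.1, 0.05, 0]]
65 [[0.1, 0.05, 0], [0.11, 0.05, 0], [0.11, 0.04, 0], [0.11, 0.04, 0], [0.11, 0.04, 0]]
71 [[0.11, 0.04, 0], [0.11, 0.03, 0], [0.11, 0.03, 0], [0.11, 0.03, 0], [0.11, 0.03, 0]]
77 [[0.11, 0.02, 0], [0.11, 0.02, 0], [0.11, 0.02, 0], [0.11, 0.02, 0], [0.11, 0.02, 0]]
```

>>> drive_tool --delta_pos '[[-0.04, 0.57, 0], [0.02, 0.57, 0], [0.08, 0.57, 0], [0.14, 0.55, 0], [0.2, 0.54, 0]]' --angular '[[0, 0, 0], [0, 0, 0], [0, 0, 0], [0, 0, 0], [0, 0, 0]]'

```text
t: 10.75
ee_pos: [0.5805, 0.0484, 0.1755]
tool_rot: [-0.0, 1.0, 0.0, 0.001]
wrist_force: [3.8, 1.7, 4.9]
opening: 0.0177
grasp_force: 30.0
```

>>> drive_tool --delta_pos '[[0.05, 0.1, 0], [0.05, 0.1, 0], [0.05, 0.1, 0], [0.05, 0.1, 0], [0.05, 0.1, 0]]' --angular '[[0, 0, 0], [0, 0, 0], [0, 0, 0], [0, 0, 0], [0, 0, 0]]'

```text
t: 11.25
ee_pos: [0.5781, 0.0532, 0.1755]
tool_rot: [-0.0, 1.0, 0.001, 0.001]
wrist_force: [4.9, 2.7, 5.1]
opening: 0.0174
grasp_force: 30.0
```

```bash
python3 -c "
from h import *
st()"
```

```text
t 11.25 ang 29.49 rad mm 54.87 Ftan -0.08 Frad 5.55 z 0.1755 grip 30.0
```

>>> drive_tool --delta_pos '[[0.02, 0.13, 0], [0.06, 0.1, 0], [0.06, 0.1, 0], [0.06, 0.1, 0], [0.06, 0.09, 0]]' --angular '[[0, 0, 0], [0, 0, 0], [0, 0, 0], [0, 0, 0], [0, 0, 0]]'

```text
t: 11.75
ee_pos: [0.575, 0.0581, 0.1753]
tool_rot: [-0.0, 1.0, 0.0, 0.0]
wrist_force: [3.0, 2.0, 5.7]
opening: 0.0174
grasp_force: 30.0
```

```bash
python3 -c "
from h import *
st()"
```

```text
t 11.75 ang 35.47 rad mm 54.9 Ftan -0.16 Frad 3.6 z 0.1753 grip 30.0
```

>>> drive_tool --delta_pos '[[0.05, 0.1, 0], [0.07, 0.09, 0], [0.07, 0.09, 0], [0.07, 0.09, 0], [0.07, 0.09, 0]]' --angular '[[0, 0, 0], [0, 0, 0], [0, 0, 0], [0, 0, 0], [0, 0, 0]]'

```text
t: 12.25
ee_pos: [0.5715, 0.0626, 0.1753]
tool_rot: [-0.0, 1.0, 0.0, -0.0]
wrist_force: [4.2, 2.2, 5.8]
opening: 0.0176
grasp_force: 30.0
```

>>> drive_tool --delta_pos '[[0.06, 0.1, 0], [0.08, 0.08, 0], [0.08, 0.08, 0], [0.08, 0.08, 0], [0.08, 0.08, 0]]' --angular '[[0, 0, 0], [0, 0, 0], [0, 0, 0], [0, 0, 0], [0, 0, 0]]'

```text
t: 12.75
ee_pos: [0.5678, 0.0663, 0.1753]
tool_rot: [-0.0, 1.0, -0.0, 0.0]
wrist_force: [4.0, -0.1, 4.7]
opening: 0.0173
grasp_force: 30.0
```

```bash
python3 -c "
from h import *
st()"
```

```text
t 12.75 ang 46.94 rad mm 54.92 Ftan -2.97 Frad 2.66 z 0.1753 grip 30.0
```

>>> drive_tool --delta_pos '[[0.05, 0.05, 0], [0.05, 0.05, 0], [0.05, 0.05, 0], [0.05, 0.05, 0], [0, 0, 0]]' --angular '[[0, 0, 0], [0, 0, 0], [0, 0, 0], [0, 0, 0], [0, 0, 0]]'

```text
t: 13.25
ee_pos: [0.5663, 0.0676, 0.1753]
tool_rot: [0.0, 1.0, -0.0, 0.001]
wrist_force: [5.7, -1.4, 5.0]
opening: 0.0174
grasp_force: 30.0
```

```bash
python3 -c "
from h import *
for _ in range(2): st(); vision.camera('wrist')"
```

```text
t 13.25 ang 48.98 rad mm 54.88 Ftan -5.23 Frad 2.64 z 0.1753 grip 30.0
t 13.3 ang 48.97 rad mm 54.87 Ftan -4.47 Frad 2.13 z 0.1753 grip 30.0
```

Run:
```python
from h import *
from scipy.optimize import least_squares
P=np.array([[.4938,.0667],[.5194,.0799],[.5458,.079],[.5699,.0646],[.5769,.0557],[.582,.0455],[.5849,.0343],[.5854,.0227],[.5835,.0112],[.58,.0021],[.579,.0004],[.585,.019],[.5805,.0484],[.5750,.0581],[.5715,.0626],[.5678,.0663],[.5663,.0676]])
for fix in (0,1):
    f=lambda v:np.hypot(*(P-v[:2]).T)-(.055 if fix else v[2])
    s=least_squares(f,[.53,.026,.055]);C=s.x[:2];print(s.x,np.abs(s.fun).max())
    b=CT+.05491*np.array([np.cos(np.radians(47.1)),np.sin(np.radians(47.1))])
    print("bite ang",np.degrees(np.arctan2(*(b-C)[::-1])),"target",2*C-b)
```

```text
[0.53058286 0.02608628 0.05488584] 0.00020839864260489144
bite ang 47.397571887812944 target [ 0.49348734 -0.01425136]
[0.53048088 0.02600247 0.055     ] 0.00021153535202568519
bite ang 47.37845291531796 target [ 0.49328338 -0.01441898]
```

```bash
sed -i 's/^CT=.*/CT=np.array([.5305,.0260]);RAD=.055/' h.py; python3 -c "
from h import *
st()
for a in range(51,201,30): print(a,arc(a,6,5))"
```

```text
t 13.35 ang 49.27 rad mm 54.88 Ftan -5.08 Frad 2.78 z 0.1753 grip 30.0
51 [[0.47, 0.34, 0], [0.5, 0.29, 0], [0.53, 0.23, 0], [0.55, 0.18, 0], [0.56, 0.12, 0]]
81 [[0.57, 0.06, 0], [0.58, 0.0, 0], [0.57, -0.06, 0], [0.56, -0.12, 0], [0.55, -0.18, 0]]
111 [[0.53, -0.23, 0], [0.5, -0.29, 0], [0.47, -0.34, 0], [0.43, -0.39, 0], [0.39, -0.43, 0]]
141 [[0.34, -0.47, 0], [0.29, -0.5, 0], [0.23, -0.53, 0], [0.18, -0.55, 0], [0.12, -0.56, 0]]
171 [[0.06, -0.57, 0], [-0.0, -0.58, 0], [-0.06, -0.57, 0], [-0.12, -0.56, 0], [-0.18, -0.55, 0]]
```

>>> drive_tool --delta_pos '[[0.47, 0.34, 0], [0.5, 0.29, 0], [0.53, 0.23, 0], [0.55, 0.18, 0], [0.56, 0.12, 0]]' --angular '[[0, 0, 0], [0, 0, 0], [0, 0, 0], [0, 0, 0], [0, 0, 0]]'

```text
t: 13.85
ee_pos: [0.5402, 0.08, 0.1754]
tool_rot: [-0.0, 1.0, 0.0, 0.001]
wrist_force: [5.4, 0.6, 4.1]
opening: 0.0175
grasp_force: 30.0
```

>>> drive_tool --delta_pos '[[0.57, 0.06, 0], [0.58, 0, 0], [0.57, -0.06, 0], [0.56, -0.12, 0], [0.55, -0.18, 0]]' --angular '[[0, 0, 0], [0, 0, 0], [0, 0, 0], [0, 0, 0], [0, 0, 0]]'

```text
t: 14.35
ee_pos: [0.5116, 0.0776, 0.1753]
tool_rot: [-0.0, 1.0, 0.0, 0.0]
wrist_force: [5.6, 2.4, 3.3]
opening: 0.0177
grasp_force: 30.0
```

```bash
python3 -c "
from h import *
st()"
```

```text
t 14.35 ang 110.16 rad mm 54.96 Ftan -6.07 Frad 0.33 z 0.1753 grip 30.0
```

>>> drive_tool --delta_pos '[[0.53, -0.23, 0], [0.5, -0.29, 0], [0.47, -0.34, 0], [0.43, -0.39, 0], [0.39, -0.43, 0]]' --angular '[[0, 0, 0], [0, 0, 0], [0, 0, 0], [0, 0, 0], [0, 0, 0]]'

```text
t: 14.85
ee_pos: [0.488, 0.0611, 0.1752]
tool_rot: [-0.0, 1.0, 0.001, 0.0]
wrist_force: [3.7, 4.0, 4.2]
opening: 0.0176
grasp_force: 30.0
```

>>> drive_tool --delta_pos '[[0.34, -0.47, 0], [0.29, -0.5, 0], [0.23, -0.53, 0], [0.18, -0.55, 0], [0.12, -0.56, 0]]' --angular '[[0, 0, 0], [0, 0, 0], [0, 0, 0], [0, 0, 0], [0, 0, 0]]'

```text
t: 15.35
ee_pos: [0.476, 0.0352, 0.1751]
tool_rot: [-0.0, 1.0, 0.001, -0.001]
wrist_force: [2.5, 5.3, 4.5]
opening: 0.0171
grasp_force: 30.0
```

>>> drive_tool --delta_pos '[[0.06, -0.57, 0], [0, -0.58, 0], [-0.06, -0.57, 0], [-0.12, -0.56, 0], [-0.18, -0.55, 0]]' --angular '[[0, 0, 0], [0, 0, 0], [0, 0, 0], [0, 0, 0], [0, 0, 0]]'

```text
t: 15.85
ee_pos: [0.4783, 0.0071, 0.1749]
tool_rot: [-0.0, 1.0, 0.001, -0.001]
wrist_force: [0.1, 5.5, 6.3]
opening: 0.0178
grasp_force: 30.0
```

```bash
python3 -c "
from h import *
st();vision.camera('wrist');st()
print(arc(201,5,6))"
```

```text
t 15.85 ang -160.06 rad mm 55.48 Ftan -5.14 Frad -1.93 z 0.1749 grip 30.0
t 15.9 ang -159.04 rad mm 55.46 Ftan -4.19 Frad -1.73 z 0.175 grip 30.0
[[-0.19, -0.44, 0], [-0.23, -0.42, 0], [-0.26, -0.4, 0], [-0.3, -0.38, 0], [-0.33, -0.35, 0], [-0.36, -0.32, 0]]
```

>>> drive_tool --delta_pos '[[-0.19, -0.44, 0], [-0.23, -0.42, 0], [-0.26, -0.4, 0], [-0.3, -0.38, 0], [-0.3, -0.32, 0]]' --angular '[[0, 0, 0], [0, 0, 0], [0, 0, 0], [0, 0, 0], [0, 0, 0]]'

```text
t: 16.4
ee_pos: [0.4905, -0.0126, 0.1748]
tool_rot: [-0.0, 1.0, 0.001, -0.002]
wrist_force: [-3.4, 5.1, 8.5]
opening: 0.0171
grasp_force: 30.0
```

```bash
python3 -c "
from h import *
for _ in range(3): vision.camera('wrist');st()"
```

```text
t 16.45 ang -135.27 rad mm 55.56 Ftan -4.36 Frad -1.82 z 0.1748 grip 30.0
t 16.5 ang -135.47 rad mm 55.56 Ftan -3.9 Frad -1.21 z 0.1748 grip 30.0
t 16.55 ang -135.6 rad mm 55.56 Ftan -3.75 Frad -1.1 z 0.1748 grip 30.0
```

>>> drive_tool --delta_pos '[[-0.08, -0.08, 0], [-0.08, -0.08, 0], [-0.09, -0.08, 0], [0, 0, 0], [0, 0, 0]]' --angular '[[0, 0, 0], [0, 0, 0], [0, 0, 0], [0, 0, 0], [0, 0, 0]]'

```text
t: 17.05
ee_pos: [0.493, -0.015, 0.1748]
tool_rot: [-0.0, 1.0, 0.001, -0.002]
wrist_force: [-3.1, 3.4, 9.1]
opening: 0.0175
grasp_force: 30.0
```

```bash
python3 -c "
from h import *
for _ in range(2): vision.camera('wrist');st()"
```

```text
t 17.1 ang -132.47 rad mm 55.58 Ftan -4.42 Frad -0.35 z 0.1748 grip 30.0
t 17.15 ang -132.48 rad mm 55.58 Ftan -4.38 Frad -0.94 z 0.1748 grip 30.0
```

>>> drive_tool --delta_pos '[[0.06, 0.06, -0.05], [0.06, 0.06, -0.05], [0, 0, 0], [0, 0, 0], [0, 0, 0]]' --angular '[[0, 0, 0], [0, 0, 0], [0, 0, 0], [0, 0, 0], [0, 0, 0]]'

```text
t: 17.65
ee_pos: [0.4928, -0.0145, 0.1755]
tool_rot: [-0.0, 1.0, 0.0, -0.001]
wrist_force: [-0.2, 5.0, 0.9]
opening: 0.0177
grasp_force: 30.0
```

>>> drive_tool --delta_pos '[[0, 0, 0], [0, 0, 0], [0, 0, 0], [0, 0, 0], [0, 0, 0]]' --angular '[[0, 0, 0], [0, 0, 0], [0, 0, 0], [0, 0, 0], [0, 0, 0]]' --claw 4.5

```text
t: 18.15
ee_pos: [0.4937, -0.0155, 0.1761]
tool_rot: [0.0, 1.0, -0.0, -0.0]
wrist_force: [-0.1, 0.2, 0.1]
opening: 0.0451
grasp_force: 0.0
```

>>> drive_tool --delta_pos '[[0, 0, -1], [0, 0, -2], [0, 0, -3], [0, 0, -3], [0, 0, -3]]' --angular '[[0, 0, 0], [0, 0, 0], [0, 0, 0], [0, 0, 0], [0, 0, 0]]'

```text
t: 18.65
ee_pos: [0.4936, -0.0153, 0.2981]
tool_rot: [0.0, 1.0, -0.0, 0.0]
wrist_force: [0.1, 0.3, 0.3]
opening: 0.0452
grasp_force: 0.0
```

Run:
```python
from h import *
c=vision.camera("wrist")
o=arm.get_obs();c=vision.camera("wrist");cv2.imwrite("pics/w3.png",c["color"])
st()
for q in vision.tip_of("knob_mid","wrist")[:1]:
    p=atz(c,q["position"],.172,wristE(c,o));print(p,np.degrees(np.arctan2(*(p[:2]-CT)[::-1])))
```

```text
t 18.75 ang -130.11 rad mm 54.08 Ftan 0.83 Frad 0.58 z 0.3008 grip 0.0
[ 0.48996962 -0.00813959  0.172     ] -139.89185889103084
```

View pics/w3.png

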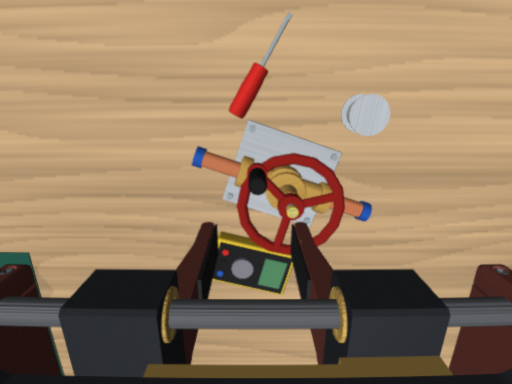

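The last picture shows the gripper clear of the wheel. The meter, spool and screwdriver are still where they were. Handing in.

```bash
python3 -c "
from workcell import arm
print(arm.sign_off())"
```

```text
the job is handed in; nothing more can be done
None
```

I seated the valve at about 13 N, then opened it half a turn (180°) counted from where the wheel bit, let go of the wheel and handed the job in at about 19 s. I judged the bite point from the push force to within a degree or two, and did not measure the stem height directly.

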